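# Slide a specimen box up a guide lane to an inspection camera and take the picture

### The arm

A 6-joint arm with a two-finger parallel gripper is mounted at the origin on the work surface. World frame = base frame: x ahead of the robot, y to its left, z up, the work surface at z = 0. Lengths are in m, angles in rad, forces in N, time in s.
With the tool pointing down it reaches from about 0.275 to 0.825 m from the base axis. Payload 4.9 kg.
Tool frame: the origin (TCP) lies midway between the tips of the shut fingers; the grasp point (between the pads) lies 19 mm behind it (grip_point_offset is the distance from the TCP to the grasp point, in m); z points along the fingers, x is the direction in which the jaws open and shut, and the axes are right-handed (so a half turn about z gives the same grasp; the last joint's range is limited). The gripper opens to 85 mm and grips with 20 to 120 N. Pads are 22 mm wide; open, the fingers measure 114 mm over their backs; the gripper's body (76 mm by 85 mm) begins 54 mm behind the grasp point. The pads swing forward as they close: fully open they stand 13 mm farther back than shut.
Start: joints at [-1.263, 0.326, -0.193, 1.052, 0, 1.437], TCP at [0.235, -0.497, 0.231] pointing down, gripper open.
Joint ranges: [-2.65, 2.65], [-0.97, 1.79], [-1.3, 1.35], [-1.93, 2.1], [-1.47, 1.37], [-3.14, 3.14]. Speed limits (rad/s): [2.57, 2.57, 3.14, 3.14, 3.14, 3.14].

### API

Orientations are given as a rotation vector (axis times angle).
In Python, from cell import * gives the robot as it stands. Calls block until the motion is done:
- movep(position, orientation): joint-space move of the TCP to a pose.
- move_l(position, velocity=0.15, rot=None, until_force=None): straight line of the TCP; rot=None keeps the orientation; velocity is the mean speed in m/s. With until_force (N) it stops when the force on the tool has changed by that much, and returns True; else False.
- set_joints(angles): joint-space move.
- let_go() and grab(newtons=None): open the fingers fully, or close them until they stop; newtons is the grip in N (None keeps the last).
- sleep(seconds).
- ik(position, orientation): joint angles nearest the present ones, or None.
- get_state(): the state.
- grab_frame(name): name is "scene" or "side" or "wrist"; returns a dict with "img" (400x640x3 uint8, red, green, blue), "fx", "fy", "cx", "cy" (pixels), "k1" (the pictures are not rectified: a ray, as slopes to the right and down, at radius r is drawn at 1 + k1 r^2 times it, then the intrinsics apply), "cam_to_world" (4x4, takes a point from camera to world coordinates); the wrist camera has in their place "T_tool_cam" (4x4, takes a point from camera to tool coordinates, whose origin is the TCP and whose axes are the tool frame's). Camera axes: x right, y down, z forward; pixel columns grow to the right and rows downward; lengths in m; the calibration is good to about 2 mm. A picture is of the moment at which its call begins: read the wrist's pose just before it. There is no depth.
A pose or a line that the arm cannot do raises MotionError and nothing moves.
- sign_off(): hands the job in, once; it reports no verdict.
Trained networks look in the newest picture that a camera, given by its name, has taken for a name from the list of things; names that differ only in an ending like _2 or _b are one class to them, and where a whole thing is asked for, a point or a joint stands for the part that bears it (a point fixed in the world has none). Each returns a list of dicts, best first, with "score" (0 to 1); they miss things now and then, are a little off and sometimes report something else, mostly with a low value. They report only what shows in the picture. A call takes as long as a camera call. They do not tell look-alikes from the thing itself.
- spot_in(camera, name): "centre" ([column, row] in pixels, amid what is visible of it).
- silhouettes(camera, name): "mask" (400x640 bool, what is visible of it) and "centre" ([column, row] in pixels, amid what is visible of it).
- tip_of(camera, name): "centre" ([column, row] in pixels: a listed point, or the origin of a listed thing).
The state is a dict: "clock": time; "q": joint angles; "joint_velocities": joint speeds; "tau": joint torques, N m; "position": TCP position; "eef_rot": TCP orientation; "contact_force": force on the tool from outside, world axes, zero at the start; "wrist_torque": the same for the moment, N m; "finger_gap": opening from 0.0 (shut) to 1.0 (fully open).
Only numpy, scipy, OpenCV 4.12 (cv2) and the standard library are available. Lean on these libraries where they do the work, as an engineer would, in place of code of your own. Each camera call takes 0.05 s, during which the arm holds its last target. There are 200 camera calls.

### The job

Push the yellow specimen box with the clear lid down the lane between the two low aluminium guide rails, towards the small camera, until its leading edge stands in the green focus band and it is square to the lane; nothing may touch either rail, and the box is only slid, never lifted or tipped. Only then press the red shutter button right down, let it go and draw clear. Leave everything else where it is.

Things in the scene. Friction and masses are not known exactly. Their poses are not given: they have to be found in the camera images.
- lane: fixed black board with light gridded paper, 440 x 230 x 8 mm, flat on the table (top at 8 mm). Origin: centre of its underside; x axis along the lane towards the camera (direction of travel), y towards the robot's side, z up. The box starts on its open end (x -0.16 to -0.14). The lane between the rails: x -0.05 to 0.15, y -0.065 to 0.065 (130 mm wide, 12.5 mm to spare each side)
- focus_band (a point): centre of the green focus band, 20 mm wide along the lane, painted across it and over both rail tops; on the board's top, at x = 0.11, y = 0 of the board
- rail_near: guide rail on the robot's side, fixed to the board: aluminium bar 200 mm long, 10 mm thick, its top 22 mm above the table. Origin and axes are those of the board (not the bar's middle); it spans x -0.05 to 0.15, y 0.065 to 0.075. Nothing may touch it
- rail_far: the other guide rail, the same size; origin and axes those of the board; spans x -0.05 to 0.15, y -0.075 to -0.065. Nothing may touch it
- specimen_box: loose closed box, yellow below, clear above with an old stud inside; a rigid block 100 mm long (its x), 105 mm wide (y), 42 mm high, 0.25 to 0.5 kg, ordinary friction. Origin: centre of its underside; x points at the camera when square to the lane. Starts up to 18 mm off the lane's centre line and 0.15 rad askew. Blue clasp on its rear
- box_front (a point): middle of the box's lower leading edge (0.05 m ahead of its origin along its x)
- shutter (a joint): press depth of the red shutter button: 0 up, 0.006 m fully down (pressed from 0.0045); sprung, about 4 N to push right down, returns by itself
- shutter_top (a point): centre of the top of the red button, 36 mm across, in a black housing fixed to the table, left of the camera end of the board; press straight down
- stud: old brass stud, standing loose on its head, 55 mm tall, 22 mm wide, on the black board's near shoulder (outside the near rail). Bystander. Origin: on its underside near its middle
- scale_block: loose black and white scale block, 34 x 18 x 18 mm, on the black board's far shoulder (outside the far rail). Bystander. Origin: on its underside near its middle
- torch: loose black hand torch lying on the table, 105 mm long, up to 42 mm wide and 36 mm high; lies beyond the button. Bystander. Origin: on its underside near its middle
- jar: loose amber glass jar with white cap, 75 mm high, 56 mm across, on the table beyond the board. Bystander. Origin: on its underside near its middle
- flange: loose dark steel ring lying flat, 84 mm across, 16 mm high, on the table beyond the board. Bystander. Origin: on its underside near its middle
- brush: loose hand brush lying on the table to the robot's right. Bystander. Origin: middle of its length, at table height
- caliper: loose steel caliper lying flat on the table to the right, 160 mm long, up to 9 mm high. Bystander. Origin: on its underside near its middle
- camera_lens (a point): front of the black lens of the fixed camera, a grey block 60 mm wide, its top 66 mm above the table, on the lane's centre line from x = 0.1585 (lens front) to 0.2175 of the board
Things that resemble listed ones, but are neither listed nor needed, are in the scene too. There is more than one size of the specimen_box; the job needs the largest.

How it is judged:
By the outcome, as a careful person would: the job done as asked, in the order asked, and still so for the second after the job is handed in, with the robot touching nothing.
It also fails if it takes over 72 s, if anything falls off the work surface, if the arm or the gripper's body presses on something with over 40 N, if the wrist force passes 120 N, or if a joint passes its speed limit or range.

## Working session

There is one attempt and no reset: what is moved stays moved. The work goes in short steps, each a Python script; the robot and the scene stay as the last script left them, time stands still between calls to the robot, and variables do not carry over. Pictures are saved under pics/ and viewed, about 8 in all and at most 12, crops included, and the job is handed in when it is done.

```bash
mkdir -p pics; ls; cat > h.py <<'E'
from cell import *
import numpy as np, cv2
def snap(cam,fn=None):
    s=get_state(); f=grab_frame(cam)
    if cam=="wrist":
        from scipy.spatial.transform import Rotation as R
        T=np.eye(4);T[:3,:3]=R.from_rotvec(s["eef_rot"]).as_matrix();T[:3,3]=s["position"]
        f["cam_to_world"]=T@np.array(f["T_tool_cam"])
    f["cam_to_world"]=np.array(f["cam_to_world"])
    if fn: cv2.imwrite("pics/"+fn,cv2.cvtColor(f["img"],cv2.COLOR_RGB2BGR))
    return f
def KD(f): return np.array([[f["fx"],0,f["cx"]],[0,f["fy"],f["cy"]],[0,0,1.]]),np.array([f["k1"],0,0,0.])
def px2w(f,px,z):
    K,D=KD(f); p=cv2.undistortPoints(np.array(px,float).reshape(-1,1,2),K,D)[:,0]
    T=f["cam_to_world"]; d=np.c_[p,np.ones(len(p))]@T[:3,:3].T; o=T[:3,3]
    return o+d*((z-o[2])/d[:,2])[:,None]
def w2px(f,P):
    K,D=KD(f); M=np.linalg.inv(f["cam_to_world"])
    return cv2.projectPoints(np.array(P,float).reshape(-1,1,3),cv2.Rodrigues(M[:3,:3])[0],M[:3,3],K,D)[0][:,0]
E
python3 - <<'E'
from h import *
for c in("scene","side"):
    f=snap(c,c+"0.png")
    print(c,f["cam_to_world"].round(3).tolist(),f["k1"])
    for n,z in(("specimen_box",0.03),("focus_band",.008),("box_front",.008),("lane",0),("shutter_top",.05),("camera_lens",.045),("stud",.008),("scale_block",.008),("torch",0),("jar",0)):
        for d in (tip_of(c,n) or [])[:3]: print(n,round(d["score"],2),np.round(d["centre"]),px2w(f,d["centre"],z)[0].round(3))
E
```

```text
pics
scene [[0.761, 0.483, -0.433, 1.164], [0.649, -0.556, 0.519, -0.749], [0.01, -0.676, -0.737, 1.075], [0.0, 0.0, 0.0, 1.0]] -0.07203540354173908
specimen_box 0.97 [218. 208.] [ 0.334 -0.198  0.03 ]
specimen_box 0.88 [270. 242.] [ 0.527 -0.189  0.03 ]
specimen_box 0.68 [209. 276.] [ 0.488 -0.366  0.03 ]
focus_band 0.59 [343. 201.] [0.567 0.068 0.008]
box_front 0.77 [223. 272.] [ 0.492 -0.326  0.008]
box_front 0.65 [208. 205.] [ 0.286 -0.196  0.008]
box_front 0.59 [284. 232.] [ 0.517 -0.126  0.008]
lane 0.83 [309. 219.] [ 0.534 -0.041  0.   ]
shutter_top 0.57 [419. 153.] [0.638 0.347 0.05 ]
shutter_top 0.48 [320. 182.] [0.493 0.053 0.05 ]
shutter_top 0.38 [378. 144.] [0.519 0.296 0.05 ]
camera_lens 0.95 [353. 185.] [0.569 0.109 0.045]
stud 0.58 [318. 181.] [0.458 0.084 0.008]
scale_block 0.58 [349. 238.] [ 0.663 -0.026  0.008]
torch 0.95 [421. 154.] [0.619 0.402 0.   ]
jar 0.97 [348. 289.] [ 0.762 -0.152  0.   ]
side [[-0.923, -0.231, 0.309, 0.205], [-0.385, 0.588, -0.711, 0.784], [-0.017, -0.775, -0.632, 0.768], [0.0, 0.0, 0.0, 1.0]] -0.016005252147444343
specimen_box 0.93 [376. 154.] [ 0.471 -0.311  0.03 ]
specimen_box 0.91 [346. 182.] [ 0.512 -0.139  0.03 ]
specimen_box 0.91 [420. 197.] [ 0.302 -0.153  0.03 ]
focus_band 0.57 [347. 178.] [ 0.524 -0.188  0.008]
box_front 0.95 [341. 188.] [ 0.525 -0.138  0.008]
box_front 0.69 [372. 162.] [ 0.48  -0.301  0.008]
box_front 0.55 [429. 201.] [ 0.277 -0.17   0.008]
lane 0.8 [315. 208.] [ 0.565 -0.035  0.   ]
shutter_top 0.73 [275. 313.] [0.49  0.347 0.05 ]
camera_lens 0.74 [290. 230.] [0.57  0.112 0.045]
stud 0.68 [332. 242.] [0.47  0.079 0.008]
scale_block 0.61 [282. 202.] [ 0.657 -0.017  0.008]
torch 0.91 [215. 324.] [0.616 0.391 0.   ]
torch 0.68 [229. 213.] [0.779 0.071 0.   ]
jar 0.82 [275. 168.] [ 0.758 -0.169  0.   ]
```

View pics/scene0.png

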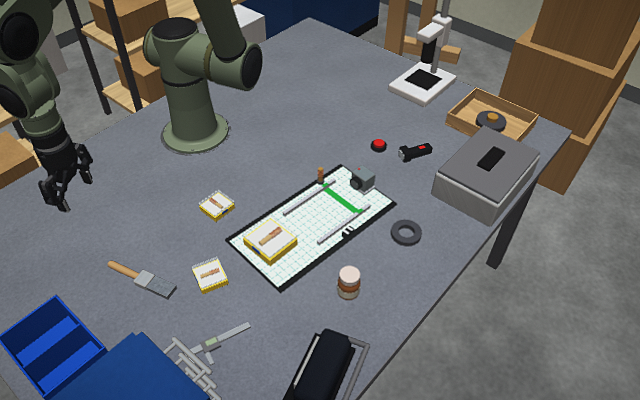

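View pics/side0.png

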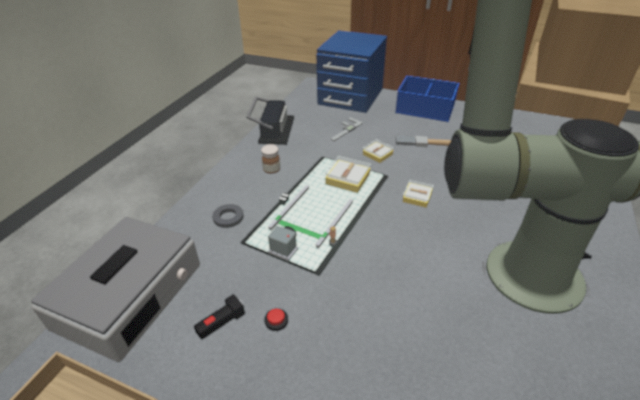

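The largest box is the one on the board (scene ≈270,242; side ≈346,175). The button is at scene (378,144) and side (275,315). Stud stands at the near rail end, with the camera at the far lane end. Next I'll take a closer look from above.

```bash
python3 - <<'E'
from h import *
from scipy.spatial.transform import Rotation as R
s=get_state(); print(R.from_rotvec(s["eef_rot"]).as_matrix().round(2).tolist())
f=grab_frame("wrist"); print(np.round(f["T_tool_cam"],3).tolist(),f["fx"])
# tool x along lane (world ~ +y), z down
for yaw in (np.pi/2-.2,-np.pi/2-.2):
    r=R.from_euler("z",yaw)*R.from_euler("x",np.pi)
    for p in ([.50,-.03,.42],[.47,-.03,.42],[.52,-.17,.1],[.5,.35,.2]):
        q=ik(p,r.as_rotvec()); print(yaw,p,None if q is None else np.round(q,2))
r=R.from_euler("z",np.pi/2-.2)*R.from_euler("x",np.pi)
movep([.50,-.03,.42],r.as_rotvec())
f=snap("wrist","w0.png"); print(px2w(f,[[320,200],[0,0],[639,399]],0.008).round(3), get_state()["clock"])
E
```

```text
[[0.43, -0.9, -0.0], [-0.9, -0.43, 0.0], [-0.0, 0.0, -1.0]]
[[1.0, 0.0, -0.001, -0.001], [0.0, 0.951, 0.308, -0.079], [0.001, -0.308, 0.951, -0.142], [0.0, 0.0, 0.0, 1.0]] 279.3478199687211
1.3707963267948966 [0.5, -0.03, 0.42] [-0.21  0.18  0.09  1.48 -0.   -0.01]
1.3707963267948966 [0.47, -0.03, 0.42] [-0.22  0.12  0.02  1.47 -0.   -0.02]
1.3707963267948966 [0.52, -0.17, 0.1] [-0.45  0.44 -0.38  0.75  0.   -0.25]
1.3707963267948966 [0.5, 0.35, 0.2] [ 0.49  0.46 -0.07  1.04 -0.    0.69]
-1.7707963267948965 [0.5, -0.03, 0.42] [-0.21  0.18  0.09  1.48 -0.    3.13]
-1.7707963267948965 [0.47, -0.03, 0.42] [-0.22  0.12  0.02  1.47 -0.    3.12]
-1.7707963267948965 [0.52, -0.17, 0.1] [-0.45  0.44 -0.38  0.75 -0.    2.89]
-1.7707963267948965 [0.5, 0.35, 0.2] [ 0.49  0.46 -0.07  1.04  0.   -2.45]
[[ 0.601 -0.049  0.008]
 [ 0.121 -0.531  0.008]
 [ 1.391  0.746  0.008]] 3.25
```

View pics/w0.png

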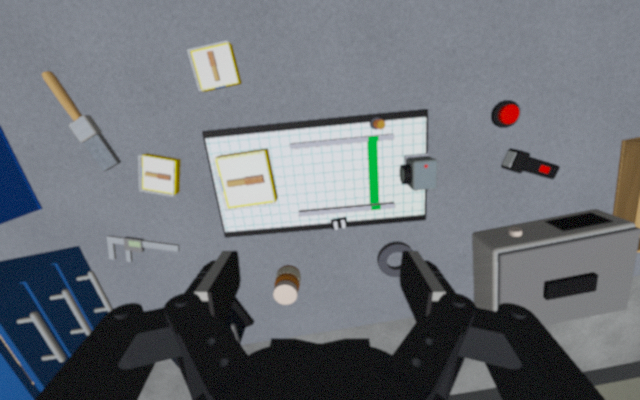

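Clear overhead view. Board corners ≈(204,132),(427,110),(427,220),(226,236); box spans about (218–275,150–209); band column ≈374; button (506,114). Next I'll fit the poses.

```bash
cat >> h.py <<'E'
from scipy.optimize import minimize
def fitbox(views,x0,L=.1,W=.105,H=.042,zb=.008):
    """fit (x,y,yaw) of box: hull of projected block against masks"""
    def hull(f,p):
        c,s=np.cos(p[2]),np.sin(p[2])
        P=[[p[0]+c*a-s*b,p[1]+s*a+c*b,z] for a in(-L/2,L/2) for b in(-W/2,W/2) for z in(zb,zb+H)]
        return cv2.convexHull(w2px(f,P).astype(np.float32))
    tgt=[cv2.convexHull(max(cv2.findContours(m.astype(np.uint8),0,1)[0],key=cv2.contourArea)) for _,m in views]
    def cost(p):
        e=0
        for (f,m),t in zip(views,tgt):
            im=np.zeros(m.shape,np.uint8);h=hull(f,p)
            cv2.fillConvexPoly(im,np.round(h*16).astype(np.int32),255,cv2.LINE_AA,4)
            e+=np.abs(im/255.-m).sum()
        return e
    r=minimize(cost,x0,method="Nelder-Mead",options=dict(initial_simplex=np.array(x0)+np.array([[0,0,0],[.01,0,0],[0,.01,0],[0,0,.15]]),xatol=1e-4,fatol=.05))
    return r.x,r.fun,cost
def boxmask(cam,px):
    ds=silhouettes(cam,"specimen_box"); d=min(ds,key=lambda d:np.hypot(*(np.array(d["centre"])-px)))
    return d["mask"],np.array(d["centre"])
E
cat > lane.py <<'E'
from h import *
from scipy.optimize import least_squares
V={c:snap(c) for c in("scene","side","wrist")}
C={"scene":[(226,240),(281,291),(395,204),(342,165)],"side":[(387,178),(323,158),(244,241),(319,270)],"wrist":[(204,132),(226,236),(427,220),(427,110)]}
B=np.array([[-.22,.115],[-.22,-.115],[.22,-.115],[.22,.115]])
def W(p,b,z):
    c,s=np.cos(p[2]),np.sin(p[2]); b=np.atleast_2d(b); return np.c_[p[0]+c*b[:,0]-s*b[:,1],p[1]+s*b[:,0]+c*b[:,1],np.full(len(b),z)]
obs={}
for c,f in V.items():
    g=cv2.cvtColor(f["img"],cv2.COLOR_RGB2GRAY)
    o=cv2.cornerSubPix(g,np.array(C[c],np.float32).reshape(-1,1,2),(4,4),(-1,-1),(3,30,.01))[:,0]
    print(c,(o-C[c]).round(1).tolist()); obs[c]=o
    r=least_squares(lambda p:(w2px(f,W(p,B,.008))-o).ravel(),[.54,-.03,1.4],loss="soft_l1"); print(c,r.x.round(4),r.fun.round(1))
r=least_squares(lambda p:np.concatenate([(w2px(V[c],W(p,B,.008))-obs[c]).ravel() for c in V]),[.54,-.03,1.4],loss="soft_l1"); p=r.x
print("all",p.round(4)); 
# wrist: box and others
f=V["wrist"]; m,ce=boxmask("wrist",[247,179]); bx,e,_=fitbox([(f,m)],[*W(p,[-.15,0],0)[0,:2],p[2]])
print("box w",bx.round(4),e,m.sum())
vs=[(f,m)]
for c,px in(("scene",[270,242]),("side",[346,175])):
    m,_=boxmask(c,px); b,e,_=fitbox([(V[c],m)],bx); print(c,b.round(4),e,m.sum())
    vs.append((V[c],m))
b,e,_=fitbox(vs,bx); print("box all",b.round(4),e)
d=b[:2]-p[:2];c,s=np.cos(p[2]),np.sin(p[2]); print("box in lane",c*d[0]+s*d[1],-s*d[0]+c*d[1],b[2]-p[2])
for n,z in(("focus_band",.008),("camera_lens",.045),("shutter_top",.05),("stud",.008),("scale_block",.008)):
  for cam in V:
    for q in (tip_of(cam,n) or [])[:2]:
        w=px2w(V[cam],q["centre"],z)[0]; d=w[:2]-p[:2]; print(n,cam,round(q["score"],2),np.round(q["centre"]),w.round(3),"lane",(c*d[0]+s*d[1]).round(3),(-s*d[0]+c*d[1]).round(3))
im=cv2.cvtColor(V["wrist"]["img"],cv2.COLOR_RGB2BGR)[90:250,180:440]; k=3; im=cv2.resize(im,None,fx=k,fy=k,interpolation=2)
def poly(P,col): cv2.polylines(im,[np.round((w2px(V["wrist"],P)+.5-[180,90])*k).astype(np.int32)],True,col,1)
poly(W(p,B,.008),(0,0,255)); 
for sy in(1,-1): poly(W(p,[[-.05,sy*.065],[.15,sy*.065],[.15,sy*.075],[-.05,sy*.075]],.022),(255,0,255))
bb=np.array([[.05,.0525],[-.05,.0525],[-.05,-.0525],[.05,-.0525]]); poly(W(b,bb,.05),(255,0,0)); poly(W(b,bb,.008),(0,160,0))
poly(W(p,[[.1,.065],[.12,.065],[.12,-.065],[.1,-.065]],.008),(0,0,255))
cv2.imwrite("pics/fit0.png",im)
E
python3 lane.py
```

```text
scene [[1.5, 0.7], [-0.9, 1.9], [-3.0, -3.4], [0.4, 0.5]]
scene [ 0.5554 -0.0435  1.466 ] [-2.4 -0.7  0.9  0.1  5.8  3.4 -1.5 -1.4]
side [[-3.5, -3.4], [0.8, -0.4], [-0.8, 1.7], [0.0, 0.0]]
side [ 0.5505 -0.0456  1.4639] [ 5.5 -0.  -1.7 -2.3 -2.9 -1.9  1.   3.6]
wrist [[-2.2, -1.1], [0.0, 0.0], [0.0, 0.0], [0.2, -1.1]]
wrist [ 0.5538 -0.0398  1.4641] [-0.3 -0.1 -1.2  2.   0.1  0.3  2.4 -0.6]
all [ 0.5534 -0.0415  1.4686]
box w [ 0.5226 -0.1811  1.5265] 199.78431372549022 3153
scene [ 0.5215 -0.1814  1.491 ] 135.13333333333333 1705
side [ 0.5198 -0.1842  1.5704] 102.90196078431373 1211
box all [ 0.5222 -0.1816  1.5207] 461.42352941176466
box in lane -0.14258927385028905 0.01676110209662059 0.052090443491064065
focus_band scene 0.88 [338. 201.] [0.556 0.062 0.008] lane 0.103 0.008
focus_band scene 0.44 [421. 152.] [0.619 0.402 0.008] lane 0.447 -0.02
focus_band side 0.8 [302. 230.] [0.559 0.068 0.008] lane 0.11 0.006
focus_band wrist 0.97 [373. 173.] [0.566 0.067 0.008] lane 0.109 -0.002
camera_lens scene 0.76 [353. 183.] [0.564 0.117 0.045] lane 0.158 0.006
camera_lens scene 0.36 [347
[... 202 characters left out ...]
top scene 0.46 [376. 142.] [0.51  0.303 0.05 ] lane 0.338 0.079
shutter_top side 0.49 [273. 315.] [0.493 0.352 0.05 ] lane 0.386 0.101
shutter_top wrist 0.77 [511. 114.] [0.497 0.318 0.05 ] lane 0.352 0.093
stud scene 0.55 [319. 180.] [0.458 0.09  0.008] lane 0.121 0.108
stud side 0.49 [334. 242.] [0.466 0.079 0.008] lane 0.111 0.099
stud wrist 0.5 [376. 123.] [0.469 0.087 0.008] lane 0.119 0.097
scale_block scene 0.45 [349. 234.] [ 0.655 -0.016  0.008] lane 0.036 -0.099
scale_block side 0.44 [283. 202.] [ 0.656 -0.017  0.008] lane 0.035 -0.1
scale_block wrist 0.75 [335. 220.] [ 0.65  -0.026  0.008] lane 0.025 -0.095
scale_block wrist 0.54 [318. 176.] [ 0.55  -0.043  0.008] lane -0.002 0.003
```

View pics/fit0.png

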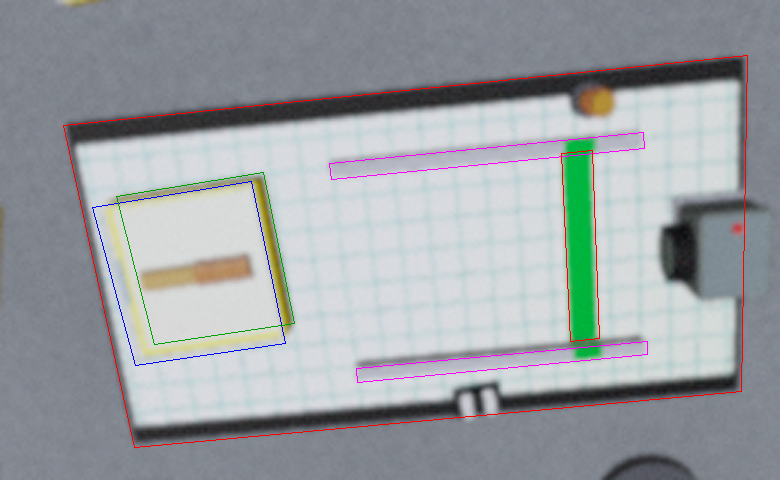

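The wrist overlay agrees with the board and rails. The band sits about 2–3 mm further along than drawn, so I'll measure it locally later. The box is about +16 mm off centre and about +0.05 rad askew. First I'll push it sideways with open fingers, then look.

```bash
cat >> h.py <<'E'
from scipy.spatial.transform import Rotation as R
LP=np.array([.5536,-.0405,1.4665])
def L2W(x,y,z,p=LP):
    c,s=np.cos(p[2]),np.sin(p[2]); return [p[0]+c*x-s*y,p[1]+s*x+c*y,z]
def W2L(w,p=LP):
    c,s=np.cos(p[2]),np.sin(p[2]); d=np.atleast_2d(w)[:,:2]-p[:2]; return np.c_[c*d[:,0]+s*d[:,1],-s*d[:,0]+c*d[:,1]]
def ori(a=0): return (R.from_euler("z",LP[2]+a)*R.from_euler("x",np.pi)).as_rotvec()
E
python3 - <<'E'
from h import *
x=-.142
movep(L2W(x,.108,.13),ori())
move_l(L2W(x,.108,.014),.15)
f0=np.array(get_state()["contact_force"])
for y in (.09,.085,.08,.075,.070,.066):
    move_l(L2W(x,y,.014),.05); s=get_state(); print(y,(np.array(s["contact_force"])-f0).round(2))
move_l(L2W(x,.10,.014),.1); move_l(L2W(x,.10,.30),.25)
movep(L2W(-.06,.04,.30),ori())
f=snap("wrist","w1.png"); print(get_state()["clock"])
m,ce=boxmask("wrist",w2px(f,[L2W(x,0,.05)])[0]); b,e,_=fitbox([(f,m)],[*L2W(x,0,0)[:2],LP[2]]); print(W2L(b),b[2]-LP[2],e,m.sum())
im=cv2.cvtColor(f["img"],cv2.COLOR_RGB2BGR)
def poly(P,col): cv2.polylines(im,[np.round(w2px(f,P)).astype(np.int32)],True,col,1)
for sy in(1,-1): poly([L2W(*q,.022) for q in[(-.05,sy*.065),(.15,sy*.065),(.15,sy*.075),(-.05,sy*.075)]],(255,0,255))
bb=[(.05,.0525),(-.05,.0525),(-.05,-.0525),(.05,-.0525)]
for z,c in((.008,(0,160,0)),(.05,(255,0,0))): poly([L2W(*q,z,b) for q in bb],c)
poly([L2W(*q,.008) for q in[(.1,.065),(.12,.065),(.12,-.065),(.1,-.065)]],(0,0,255))
poly([L2W(*q,.008) for q in[(.22,.115),(-.22,.115),(-.22,-.115),(.22,-.115)]],(0,0,255))
cv2.imwrite("pics/fit1.png",im)
E
```

```text
0.09 [-1.55 -0.22 -0.65]
0.085 [-1.18  0.05 -0.94]
0.08 [-0.33  0.64 -1.18]
0.075 [-2.09  1.3  -1.14]
0.07 [-1.66  0.16 -0.69]
0.066 [-2.23  0.05 -1.3 ]
10.5583
[[-0.14449517  0.00367239]] -0.006953115646445962 234.8235294117647 5156
```

View pics/fit1.png

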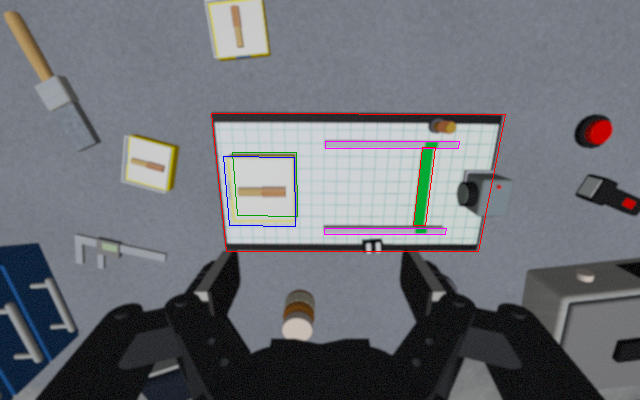

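The box is now square (‑0.007 rad) and about 3 mm off centre. The band shows at columns 415–437, slightly past the drawn one. Next I'll push from behind with the tips above rail height, stopping short to look.

```bash
cat >> h.py <<'E'
def band(f):
    h=cv2.cvtColor(f["img"],cv2.COLOR_RGB2HSV); m=cv2.inRange(h,(50,150,60),(75,255,255))
    n,l,st,c=cv2.connectedComponentsWithStats(m); k=1+np.argmax(st[1:,4]); ys,xs=np.where(l==k)
    P=W2L(px2w(f,np.c_[xs,ys],.008)); P=P[np.abs(P[:,1])<.055]
    return P[:,0].mean(),np.percentile(P[:,0],[2,98]).round(4),np.polyfit(P[:,1],P[:,0],1).round(3)
E
python3 - <<'E'
from h import *
f=snap("wrist"); print("band",band(f)); fs=snap("scene");print(band(fs)); fs=snap("side");print(band(fs))
o=ori(np.pi/2); y=.002
movep(L2W(-.245,y,.15),o)
move_l(L2W(-.245,y,.018),.15)
move_l(L2W(-.205,y,.018),.08)
move_l(L2W(-.03,y,.018),.05); print(np.round(get_state()["contact_force"],1))
f=snap("wrist","w2.png"); print(band(f)); fs=snap("scene","s2.png"); fd=snap("side")
for c,F in(("scene",fs),("side",fd)):
    m,_=boxmask(c,w2px(F,[L2W(.03,0,.03)])[0]); b,e,_=fitbox([(F,m)],[*L2W(.03,0,0)[:2],LP[2]]); print(c,W2L(b),b[2]-LP[2],e,m.sum(),band(F))
print(get_state()["clock"])
a=f["img"]; b=cv2.resize(fs["img"][140:300,210:420],(640,488),interpolation=2)
cv2.imwrite("pics/p2.png",cv2.cvtColor(np.vstack([cv2.resize(a,(360,225)),cv2.resize(b,(360,275))]) if 0 else b,cv2.COLOR_RGB2BGR))
E
```

```text
band (np.float64(0.10816734719140712), array([0.1005, 0.1159]), array([0.004, 0.108]))
(np.float64(0.1094015861943091), array([0.1015, 0.1172]), array([-0.007,  0.109]))Traceback (most recent call last):
  File "<stdin>", line 2, in <module>
  File "h.py", line 49, in band
    n,l,st,c=cv2.connectedComponentsWithStats(m); k=1+np.argmax(st[1:,4]); ys,xs=np.where(l==k)
                                                      ~~~~~~~~~^^^^^^^^^^
    return _wrapfunc(a, 'argmax', axis=axis, out=out, **kwds)
    return bound(*args, **kwds)
ValueError: attempt to get argmax of an empty sequence
```

```bash
python3 - <<'E'
from h import *
o=ori(np.pi/2); y=.002
movep(L2W(-.245,y,.15),o)
move_l(L2W(-.245,y,.018),.15)
move_l(L2W(-.205,y,.018),.08)
move_l(L2W(-.03,y,.018),.05); print(np.round(get_state()["contact_force"],1))
f=snap("wrist","w2.png"); fs=snap("scene","s2.png"); fd=snap("side")
for c,F in(("scene",fs),("side",fd)):
    m,_=boxmask(c,w2px(F,[L2W(.03,0,.03)])[0]); b,e,_=fitbox([(F,m)],[*L2W(.03,0,0)[:2],LP[2]]); print(c,W2L(b),b[2]-LP[2],e,m.sum())
print(band(fs),get_state()["clock"])
b=cv2.resize(fs["img"][140:300,210:420],(520,396),interpolation=2)
cv2.imwrite("pics/p2.png",cv2.cvtColor(np.vstack([cv2.resize(f["img"][:200],(520,162)),b]),cv2.COLOR_RGB2BGR))
E
```

```text
[-0.4 -1.4 -0.8]
scene [[0.03222867 0.0045313 ]] 0.012729219059594232 733.043137254902 902
side [[0.02916579 0.00462738]] 0.04067018030911518 127.73725490196078 1529
(np.float64(0.11180370713605234), array([0.1016, 0.1175]), array([0.079, 0.113])) 17.975
```

View pics/p2.png

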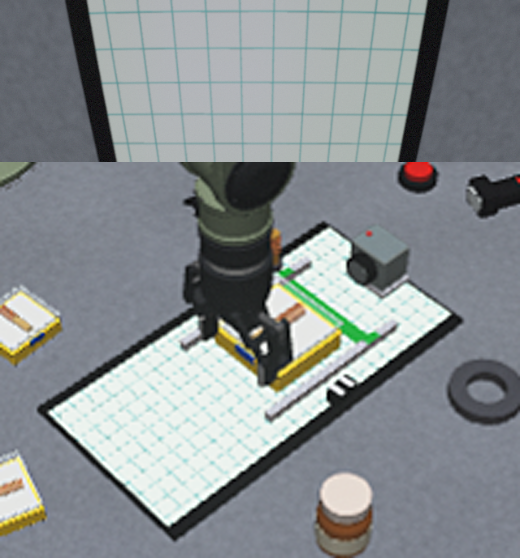

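The box is inside the rails, clear of both, with its front about 28 mm short of the band centre. I'll finish the push, back off and check from above.

```bash
python3 - <<'E'
from h import *
y=.002
move_l(L2W(-.002,y,.018),.04)
move_l(L2W(-.04,y,.018),.06); move_l(L2W(-.04,y,.2),.25)
movep(L2W(.06,.06,.27),ori())
f=snap("wrist","w3.png"); fs=snap("scene"); fd=snap("side"); vs=[]
for c,F in(("scene",fs),("side",fd),("wrist",f)):
    snap(c); m,_=boxmask(c,w2px(F,[L2W(.06,0,.03)])[0]); b,e,_=fitbox([(F,m)],[*L2W(.06,0,0)[:2],LP[2]]); print(c,W2L(b),b[2]-LP[2],e,m.sum())
    for d in (tip_of(c,"shutter_top") or [])[:2]: print(d["score"],np.round(d["centre"]),px2w(F,d["centre"],.03)[0].round(4))
print(band(f),get_state()["clock"])
u,v=w2px(f,[L2W(.07,0,.02)])[0].astype(int); u0=max(0,u-150);v0=max(0,v-90)
cv2.imwrite("pics/p3.png",cv2.cvtColor(cv2.resize(f["img"][v0:v0+190,u0:u0+265],(795,570),interpolation=2),cv2.COLOR_RGB2BGR)); print(u0,v0)
E
```

```text
scene [[0.06215722 0.00586341]] -0.008506906673672043 131.3098039215686 1468
0.63 [378. 141.] [0.4984 0.3306 0.03  ]
side [[0.05779181 0.0047286 ]] 0.06530224191482459 151.8156862745098 1570
0.59 [277. 313.] [0.4943 0.3336 0.03  ]
0.54 [288. 228.] [0.5839 0.0937 0.03  ]
wrist [[0.06133453 0.00408978]] 0.018842997214467694 359.443137254902 5490
0.81 [539. 147.] [0.5004 0.3297 0.03  ]
(np.float64(0.11464011825936225), array([0.1118, 0.1161]), array([-0.457,  0.138])) 22.625
175 117
```

View pics/p3.png

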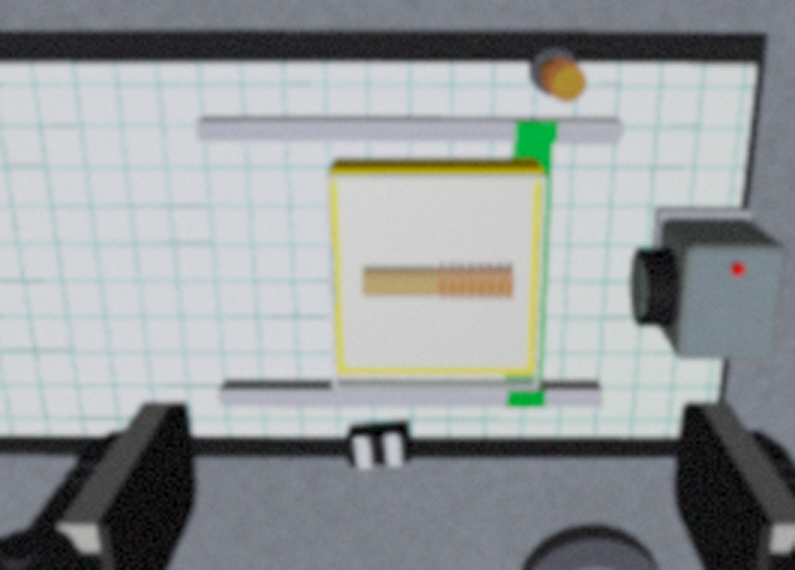

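The leading edge is inside the green band at around 0.111, with the band at 0.10–0.12. The box edges' slopes match the rail ends' perspective to within about 0.01 rad, and there is a gap at both rails. All three cameras agree on the button at (0.498, 0.331, z≈0.03), so I'll press it.

```bash
python3 - <<'E'
from h import *
p=[.498,.331]
movep([*p,.2],ori()); grab(20)
move_l([*p,.055],.15); sleep(.3)
f0=np.array(get_state()["contact_force"])
hit=move_l([*p,.012],.02,until_force=9); s=get_state(); print(hit,s["position"],(np.array(s["contact_force"])-f0).round(1))
sleep(.3); s=get_state(); print(s["position"],(np.array(s["contact_force"])-f0).round(1))
snap("scene","s4.png"); fd=snap("side","d4.png")
move_l([*p,.2],.15); movep([.42,.2,.3],ori())
f=snap("wrist","w5.png"); fd2=snap("side"); print(s["clock"],get_state()["clock"])
cv2.imwrite("pics/p5.png",cv2.cvtColor(np.vstack([cv2.resize(fd["img"][240:370,200:360],(480,390),interpolation=2)[:240],f["img"][:330,:480]]),cv2.COLOR_RGB2BGR))
E
```

```text
True [0.49796978 0.33099152 0.0160442 ] [0.3 0.4 5.6]
[0.49798512 0.33099531 0.0160449 ] [-0.2  0.2  6.5]
28.0583 30.4
```

View pics/p5.png

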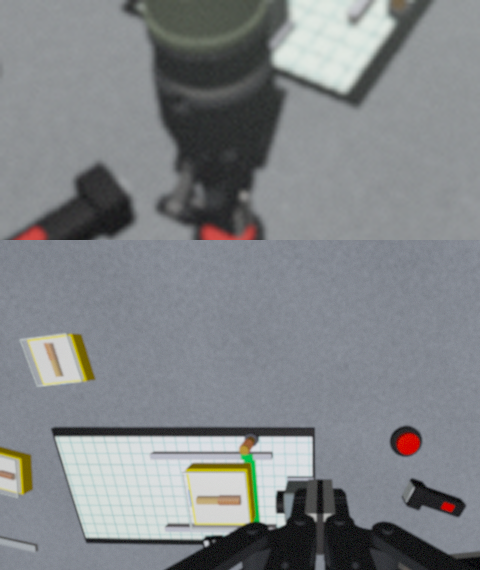

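```bash
python3 - <<'E'
from h import *
f=snap("wrist"); h=cv2.cvtColor(f["img"],cv2.COLOR_RGB2HSV)
m=cv2.inRange(h,(0,180,120),(6,255,255)); n,l,st,c=cv2.connectedComponentsWithStats(m); k=1+np.argmax(st[1:,4]); print(c[k],st[k])
for z in(.02,.025,.03): print(z,px2w(f,c[k],z)[0].round(4), px2w(f,[[st[k][0],c[k][1]],[st[k][0]+st[k][2],c[k][1]]],z)[:,:2].round(4).tolist())
m,_=boxmask("wrist",w2px(f,[L2W(.06,0,.03)])[0]); b,e,_=fitbox([(f,m)],[*L2W(.06,0,0)[:2],LP[2]]); print(W2L(b),b[2]-LP[2],get_state()["contact_force"])
E
```

```text
[407.83550914 204.16449086] [397 194  23  22 383]
0.02 [0.5003 0.335  0.02  ] [[0.4985, 0.3177], [0.5023, 0.3545]]
0.025 [0.4984 0.3335 0.025 ] [[0.4966, 0.3164], [0.5004, 0.3527]]
0.03 [0.4965 0.332  0.03  ] [[0.4947, 0.3152], [0.4985, 0.351]]
[[0.06164045 0.00236134]] -0.021440964019156628 [0.67463724 0.28091081 0.88726431]
```

```bash
python3 -c "
from cell import *
sign_off(); print(get_state()['clock'])"
```

```text
the job is handed in; nothing more can be done
the job is handed in; nothing more can be done
```

The job is handed in. I centred and squared the largest box with a sideways push using the open fingers. I then slid it from behind down the lane, with the fingertips above rail height, until its leading edge stood in the green band. After that I pressed the red button with shut fingers, let it go and drew clear, at about 31 s on the clock.

**Box position:** The last fits put the leading edge at lane x ≈ 0.111–0.112; the band spans about 0.10–0.12. The box is 2–4 mm off the centre line, with a gap to both rails.

**Squareness:** The camera fits disagreed:

| View | Angle off square (rad) |
|---|---|
| Wrist, before the press | +0.019 |
| Wrist, after the press | −0.021 |
| Scene camera | −0.009 |
| Side camera | +0.065 |

The side camera also read higher than the others before any push, so I discounted it. By eye, the box edges matched the perspective of the rail ends to about 0.01 rad.

**Button:** It was held at about 6.5 N, above the 4 N needed to push it right down, and within about 3 mm of its centre. I had no direct reading of the press depth. In the last pictures I saw nothing out of place among the other things near the lane and the button, but I did not measure them.

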